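# Set the stiff jaw of a board holder to its pointer and lock it with a channel nut

## Task

Nudge the stiff sliding jaw of the board holder gently along its rail, towards the fixed jaw, until its index line stands at the pointer (within 3 mm) and at no time more than 3 mm past it. Then lock it: lower the spring channel nut lengthwise into the rail's slot close behind the jaw (nut centre at most 7 cm behind the jaw's tail face), press it down, turn it ninety degrees so that it springs up and its grooves catch the lips, and let go. Leave the flux tub, tape measure and power brick where they are.

Things in the scene. Friction and masses are not known exactly. Their poses are not given: they have to be found in the camera images.
- rail: Fixed lipped aluminium channel, 340 mm long (its own x), 50 wide (y), 30 high; origin under its centre, on the bench. A fixed jaw block (16 x 90 x 26) stands on top of its +x end, x = 154 to 170. Small screwed ears reach y = +-46 at x = +-150. The sliding jaw rides on its lips.
- rail_slot (a point): Centre of the rail's slot, at lip-top height (30 above the bench). The slot is 20 wide and runs along the rail's x (y = 0) over its full length. Inside, heights over the bench: floor at 4, 45 wide; lip undersides at 27; lip edges turned down to 24 at y = +-10 to +-12.5.
- jaw (a joint): Travel of the sliding jaw along the rail's +x (m), 0 when its index line is at the rail's centre; it grows towards the fixed jaw; ends at -0.075 and 0.095. Stiff: dry friction of about 7 N holds it wherever it is left. It must never move faster than 0.25 m/s.
- jaw_index (a point): The sliding jaw's index line, at its +y top edge. The jaw is a plain aluminium slab 92 long (x) x 96 wide (y) x 20 high riding on the rail's lips, its underside 31 and its top 51 above the bench; the dark line runs right across the middle of its length. The point is 48 to +y from the rail's middle, at the jaw's top.
- jaw_tail (a point): Centre of the sliding jaw's tail face (flat, upright, 96 wide, facing the rail's -x), 41 above the bench: push here towards the rail's +x. 46 behind the index line.
- pointer_tip (a point): Tip of the fixed steel pointer, a 53 high post on a small foot beside the rail on its +y side; the tip is 51 above the bench and about 49 to +y from the rail's middle; its axes are those of the rail. The jaw is set when index line and tip have the same x in the rail's frame. The jaw always starts on the -x side of it.
- nut_grip (a point): Point on the nut's axis in its black wing handle, 56 above the foot's underside; x along the nut's length, z up. Handle 30 (x) x 12 (y), 37 to 72 above the foot's underside, gripped across its 12. The nut stands upright on the bench at the start; about 72 g. Heights of this point over the bench in the rail: foot meets the channel floor at 60; turn it at 51 to 54; caught, it rests at 58.
- nut_bar (a point): Point on the nut's axis 34 below nut_grip. Steel bar 36 (x) x 15 (y) x 5 just under this point; lands 2.5 above it, grooves across the bar at x = +-8 to +-14.5; neck 10 diameter above. Spring foot 30 x 14 x 3, its underside 22 lower; it yields up by 9 (2.4 N at first, 6 N at the end). Pressed below the lips the bar turns freely; crosswise and let go it springs up onto the lip edges.
- flux_tub: Bystander: round tub with black lid, 47 diameter, 29 high; origin under its centre.
- tape_measure: Bystander: yellow tape measure 31 x 63 x 52 high; origin under its centre.
- adapter_brick: Bystander: black power brick 50 (x) x 108 (y) x 31 high on the rail's +y side; origin under its centre.
There are look-alikes about, which are no part of the job. There is more than one size of the part that bears nut_grip; the job needs the larger. Leave any blue look-alike of the part that bears pointer_tip alone.

How it is judged:
On the way, in this order (a step that is already met when the one before it is completed fails the run):
1. the sliding jaw's index line stands within 3 mm of the pointer along the rail, at rest and not touched by the fingers (x of jaw_index in the frame of pointer_tip between -0.003 and 0.003 m and velocity of joint jaw between -0.005 and 0.005 m/s and contact force between the fingers and anything else below 0.2 N), for 0.2 s.
2. after that, the nut stands lengthwise in the slot, its bar below the lips (angle between the x axis of nut_grip and the x axis of rail, either way round below 0.5 rad and z of nut_grip in the frame of rail below 0.0555 m and y of nut_grip in the frame of rail between -0.005 and 0.005 m), for 0.05 s.
At the end, for the whole second after the job is handed in: Index line within 3 mm of the pointer along the rail; nut caught behind the jaw: crosswise within 0.3 rad, upright within 0.15 rad, grip point 56.5 to 60.5 mm over the rail's underside, within 5 mm of its middle and at most 70 mm behind the jaw's tail face (x of jaw_index in the frame of pointer_tip between -0.003 and 0.003 m and angle between the x axis of nut_grip and the y axis of rail, either way round below 0.3 rad and angle between nut_grip's own z axis and vertical below 0.15 rad and z of nut_grip in the frame of rail between 0.0565 and 0.0605 m and y of nut_grip in the frame of rail between -0.005 and 0.005 m and x of nut_grip in the frame of jaw_tail between -0.07 and 0 m); the robot touches nothing.
It fails at once if the index line is pushed more than 3 mm past the pointer (x of jaw_index in the frame of pointer_tip above 0.003 m).
It fails at once if the jaw is shoved faster than 0.25 m/s (velocity of joint jaw above 0.25 m/s or velocity of joint jaw below -0.25 m/s).
It fails at once if a bystander (tub, tape measure, power brick) is moved more than 15 mm (distance of any of flux_tub, tape_measure, adapter_brick from where it was at the start of the episode above 0.015 m).
It also fails if it takes over 72 s, if anything falls off the work surface, if the arm or the gripper's body presses on something with over 40 N, if the wrist force passes 120 N, or if a joint passes its speed limit or range.

## Robot

A 6-joint arm with a two-finger parallel gripper is mounted at the origin on a cart in front of the work surface, level with it; the furniture and walls round the work are solid. World frame = base frame: x ahead of the robot, y to its left, z up, the work surface at z = 0. Lengths are in m, angles in rad, forces in N, time in s.
With the tool pointing down it reaches from about 0.225 to 0.875 m from the base axis. Payload 3.4 kg.
Tool frame: the origin (TCP) lies at the very end of the fingers, on their centre line; the grasp point (between the pads) lies 19 mm behind it (manip.hold_point_z is the distance from the TCP to the grasp point, in m); z points along the fingers, x is the direction in which the jaws open and shut, and the axes are right-handed (so a half turn about z gives the same grasp; the last joint's range is limited). The gripper opens to 85 mm and grips with 20 to 120 N. Pads are 22 mm wide; open, the fingers measure 114 mm over their backs; the gripper's body (76 mm by 85 mm) begins 54 mm behind the grasp point. The pads swing forward as they close: fully open they stand 13 mm farther back than shut.
Start: joints at [1.036, 0.276, 1.505, -0, 1.361, -0.121], TCP at [0.231, 0.526, 0.231] pointing down, gripper open.
Joint ranges: [-2.89, 2.89], [-0.75, 2.08], [0.22, 2.7], [-1.18, 4.32], [0.11, 2.71], [-2.7, 2.7]. Speed limits (rad/s): [2.57, 2.57, 3.14, 3.14, 3.14, 3.14].

## Interface

Orientations are given as a unit quaternion [w, x, y, z].
In Python, from rig import telemetry, cams, manip, finder gives the robot as it stands. The module is installed in compiled form; this text tells all that it offers.
- The arm moves only by the tool carry_out, never from a script. Its argument "rows" is a list that holds one entry, the list of rows, each a list of 5 numbers: the gripper's target within -1 to 1 (fully open at 1, half-way at 0, shut at -1), then the shift along the world's x, y, z in cm, then the turn about the world's z in rad. A call has 1 to 12 rows; each row shifts and turns the commanded pose from where the row before left it; what a row does not reach is not made up. A row lasts 1/10 s, in which the tool goes at most 50 mm and 8.59 degrees, less where a joint would pass 70% of its speed; a pose out of reach is approached as far as the arm can. A call with a gripper value outside its range is refused whole. The fingers move at their own pace and stop on an object; "force" is the grip in N (left out, the last holds). Time passes only in rows, so rows that do not move let the fingers close. It gives the time, the measured TCP pose, the force and the opening at its end, in the units of the state.
- telemetry.get_state(): the state, without advancing time (a new reading comes with each control period).
- cams.get_image(name): name is "side" or "top" or "wrist"; returns a dict with "image" (480x640x3 uint8, red, green, blue), "camera_matrix" (3x3 intrinsics, pixels), "eye" and "attitude" of the camera in the world. Camera axes: x right, y down, z forward; pixel columns grow to the right and rows downward; lengths in m; the calibration is good to about 2 mm. A picture is of the moment at which its call begins. There is no depth.
- manip.sign_off(): hands the job in, once; it reports no verdict.
Trained networks look in a picture, given as the dict that the camera call returned (one of the last four; its "shot" number tells which), for a name from the list of things; names that differ only in an ending like _2 or _b are one class to them, and where a whole thing is asked for, a point or a joint stands for the part that bears it (a point fixed in the world has none). Each returns a list of dicts, best first, with "confidence" (0 to 1); they miss things now and then, are a little off and sometimes report something else, mostly with a low value. They report only what shows in the picture. A call takes as long as a camera call. They do not tell look-alikes from the thing itself.
- finder.boxes_of(picture, thing): "xy" ([column, row] in pixels, amid what is visible of it).
The state is a dict: "clock": time; "qpos": joint angles; "qd": joint speeds; "effort": joint torques, N m; "position": TCP position; "ee_rot": TCP orientation; "contact_force": force on the tool from outside, world axes, zero at the start; "moment": the same for the moment, N m; "width": finger opening in m.
Only numpy, scipy, OpenCV 4.12 (cv2) and the standard library are available. Lean on these libraries where they do the work, as an engineer would, in place of code of your own. Each camera call takes 0.05 s, during which the arm holds its last target.

## Working session

There is one attempt and no reset: what is moved stays moved. The work goes in short steps, Python scripts to look and compute and a tool call to move; the robot and the scene stay as the last step left them, time stands still between calls to the robot, and variables do not carry over. Pictures are saved under pics/ and viewed, and the job is handed in when it is done.

Besides the shell and the picture viewer there is one more tool, called as name(argument=value, ...) on one line, values as JSON. carry_out: Moves the arm, as the interface text tells. Its arguments: {"type":"object","properties":{"rows":{"type":"array","items":{"type":"array","items":{"type":"array","items":{"type":"number"}}}},"force":{"type":"number"}},"required":["rows"]}

```bash
mkdir -p pics
cat > h.py <<'E'
import numpy as np, cv2
from rig import telemetry, cams, manip, finder
from scipy.spatial.transform import Rotation as R
def Rm(p):
    a=np.array(p["attitude"],float)
    if a.shape==(3,3): return a
    return R.from_quat([a[1],a[2],a[3],a[0]]).as_matrix()
def ray(p,uv):
    K=np.array(p["camera_matrix"]);d=Rm(p)@np.linalg.solve(K,[uv[0],uv[1],1]);return np.array(p["eye"]),d
def atz(p,uv,z):
    e,d=ray(p,uv);return e+d*(z-e[2])/d[2]
def proj(p,X):
    c=Rm(p).T@(np.array(X,float)-np.array(p["eye"]));u=np.array(p["camera_matrix"])@c;return u[:2]/u[2]
def tri(l):
    A=np.zeros((3,3));b=np.zeros(3)
    for p,uv in l:
        e,d=ray(p,uv);d=d/np.linalg.norm(d);M=np.eye(3)-np.outer(d,d);A+=M;b+=M@e
    return np.linalg.solve(A,b)
def save(p,n): cv2.imwrite(f"pics/{n}.png",p["image"][:,:,::-1])
def crop(p,n,c0,r0,c1,r1,s):
    im=p["image"][r0:r1,c0:c1,::-1];cv2.imwrite(f"pics/{n}.png",cv2.resize(im,None,fx=s,fy=s,interpolation=cv2.INTER_CUBIC))
E
python3 - <<'E'
from h import *
import pickle
np.set_printoptions(precision=4,suppress=True)
print(telemetry.get_state(), manip.hold_point_z)
P={n:cams.get_image(n) for n in("side","top","wrist")}
for n,p in P.items():
    save(p,n+"0");print(n,p["eye"],p["attitude"],np.array(p["camera_matrix"]).tolist())
    for t in ["rail_slot","jaw_index","jaw_tail","pointer_tip","nut_grip","nut_bar","rail","flux_tub","tape_measure","adapter_brick"]:
        try: print(t,[(np.round(b["xy"],1).tolist(),round(b["confidence"],2)) for b in finder.boxes_of(p,t)])
        except Exception as e: print(t,e)
pickle.dump(P,open("P0.pkl","wb"))
E
```

```text
{'clock': 0.0, 'qpos': array([ 1.036 ,  0.2766,  1.5061,  0.    ,  1.3607, -0.121 ]), 'qd': array([ 0.0022,  0.0016, -0.0006, -0.0002, -0.0002,  0.0002]), 'effort': array([ -0.0016, -41.6772, -24.5801,  -0.0009,   0.0113,  -0.    ]), 'position': array([0.2309, 0.526 , 0.2304]), 'ee_rot': array([ 0.0004,  0.8373,  0.5468, -0.0008]), 'contact_force': array([0.395 , 0.6049, 0.4578]), 'moment': array([ 0.0384,  0.0394, -0.0158]), 'width': 0.08513902055713894} 0.0187
side [ 0.398  -1.1239  0.4059] [-0.575   0.817  -0.0379  0.0217] [[511.5328007802471, 0.0, 316.12949120571017], [0.0, 511.5328007802471, 236.4857960804673], [0.0, 0.0, 1.0]]
rail_slot [([319.9, 238.6], 0.84), ([288.2, 233.9], 0.61), ([313.3, 234.8], 0.58)]
jaw_index [([320.1, 231.8], 0.85), ([321.8, 241.3], 0.51)]
jaw_tail [([318.6, 234.9], 0.78)]
pointer_tip [([287.8, 235.0], 0.66), ([255.0, 236.1], 0.63)]
nut_grip [([283.8, 280.8], 0.76), ([301.3, 288.9], 0.68)]
nut_bar [([303.4, 292.3], 0.69), ([284.3, 279.6], 0.57)]
rail [([316.6, 239.5], 0.56)]
flux_tub [([364.9, 324.4], 0.8)]
tape_measure [([402.3, 285.8], 0.63)]
adapte
[... 269 characters left out ...]
_index [([277.7, 231.7], 0.9)]
jaw_tail [([274.2, 229.0], 0.97)]
pointer_tip [([238.5, 266.9], 0.8), ([235.1, 308.6], 0.53), ([396.8, 161.7], 0.31)]
nut_grip [([411.3, 259.0], 0.46)]
nut_bar [([379.6, 272.0], 0.59), ([412.4, 255.9], 0.57), ([277.8, 229.8], 0.26)]
rail [([266.5, 232.9], 0.56)]
flux_tub [([459.4, 208.3], 0.8)]
tape_measure [([397.9, 165.1], 0.76)]
adapter_brick [([300.7, 285.3], 0.76)]
wrist [0.1591 0.558  0.3734] [0.1291 0.8272 0.5404 0.0835] [[369.9527512628265, 0.0, 318.3370781510418], [0.0, 369.9527512628265, 241.81513886470793], [0.0, 0.0, 1.0]]
rail_slot []
jaw_index []
jaw_tail []
pointer_tip []
nut_grip []
nut_bar []
rail []
flux_tub []
tape_measure []
adapter_brick []
```

View pics/top0.png

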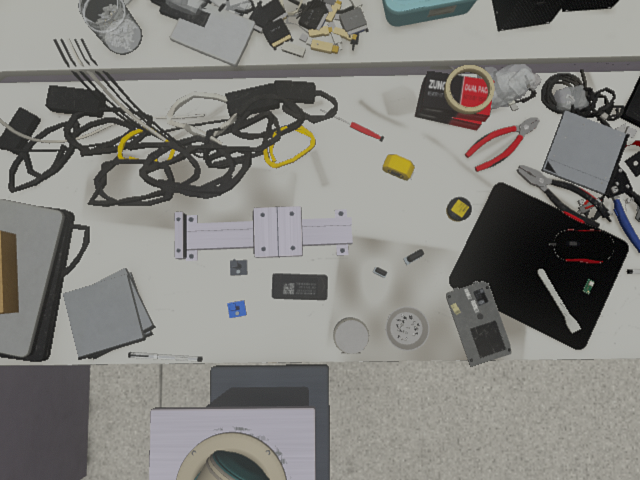

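View pics/side0.png

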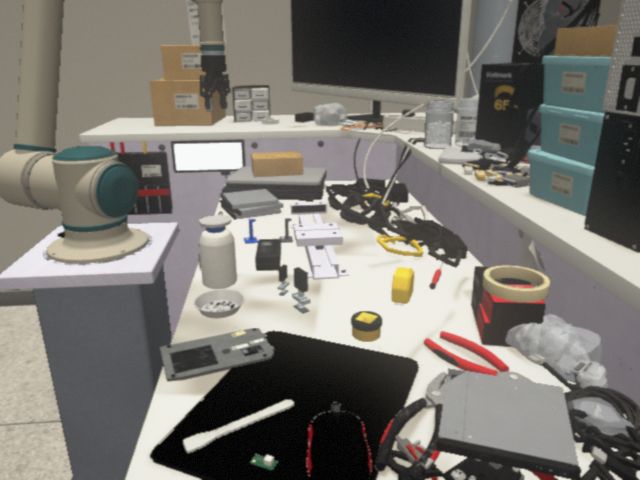

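Run:
```python
from h import *
import pickle
P=pickle.load(open("P0.pkl","rb"))
crop(P["top"],"top0c",160,150,480,350,2.5)
crop(P["side"],"side0c",200,180,440,350,3.3)
```

```text
(no output)
```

View pics/top0c.png

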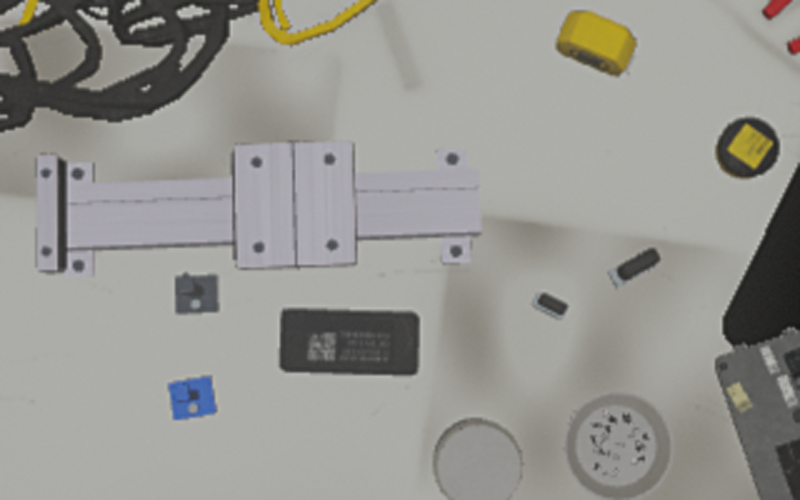

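View pics/side0c.png

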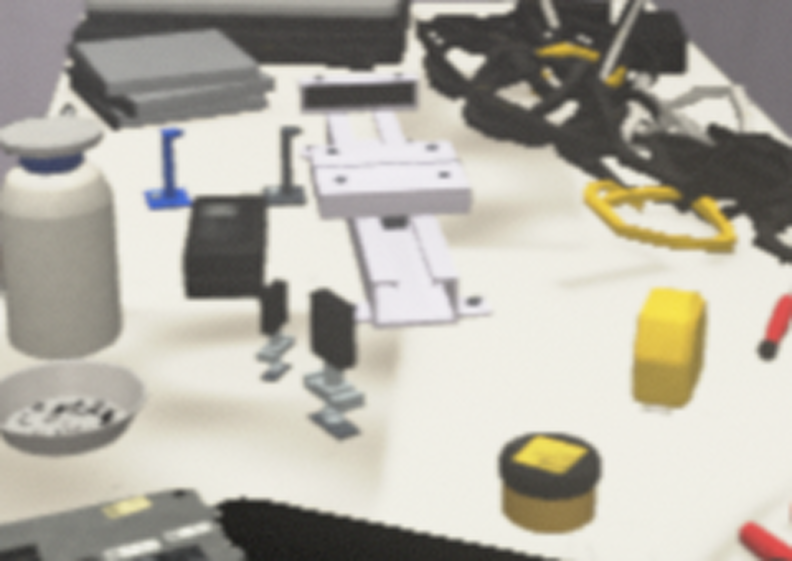

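Run:
```python
from h import *
import pickle
np.set_printoptions(precision=4,suppress=True)
P=pickle.load(open("P0.pkl","rb"));T=P["top"];S=P["side"]
c=lambda x,y:(160+x/2.5,150+y/2.5)
for n,uv,z in [("jawA",c(235,142),.051),("jawB",c(354,141),.051),("jawC",c(357,266),.051),("jawD",c(235,268),.051),("idxfar",c(295,142),.051),("idxnear",c(296,267),.051),("railend1",c(479,168),.03),("railend2",c(481,234),.03),("fj1",c(36,154),.056),("fj2",c(36,271),.056),("ptr",c(195,280),.051),("nut",(413,256),.072),("nutsmall",(380,272),.06)]:
    print(n,atz(T,uv,z))
s=lambda x,y:(200+x/3.3,180+y/3.3)
print("nut tri",tri([(T,(412.5,257)),(S,s(333,328))]))
crop(T,"ptr",220,225,320,300,8); crop(T,"nut",370,240,440,290,10)
```

```text
jawA [ 0.5354 -0.0496  0.051 ]
jawB [ 0.5348 -0.1413  0.051 ]
jawC [ 0.4384 -0.1428  0.051 ]
jawD [ 0.4381 -0.0499  0.051 ]
idxfar [ 0.5347 -0.0959  0.051 ]
idxnear [ 0.4383 -0.0964  0.051 ]
railend1 [ 0.5157 -0.2375  0.03  ]
railend2 [ 0.4639 -0.2381  0.03  ]
fj1 [0.5275 0.1026 0.056 ]
fj2 [0.4374 0.101  0.056 ]
ptr [ 0.4294 -0.0194  0.051 ]
nut [ 0.4346 -0.349   0.072 ]
nutsmall [ 0.4064 -0.2879  0.06  ]
nut tri [ 0.4358 -0.3506  0.0527]
```

View pics/ptr.png

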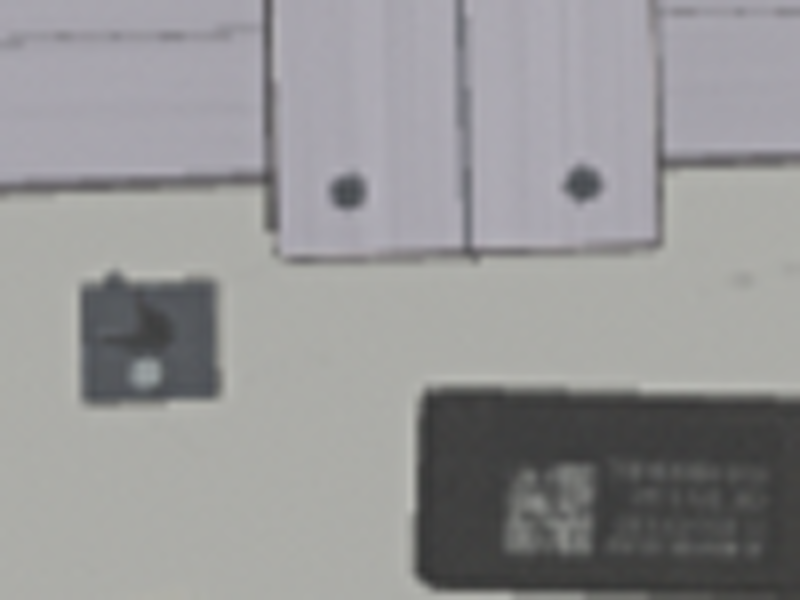

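View pics/nut.png

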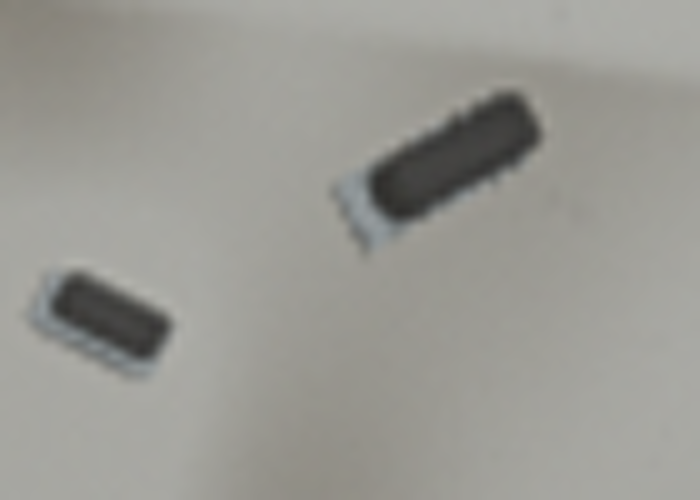

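carry_out(rows=[[[-1,1.5,-4,0,-0.1],[-1,1.5,-4,0,-0.1],[-1,1.5,-4,0,-0.1],[-1,1.5,-4,0,-0.1],[-1,1.5,-4,0,-0.1],[-1,1.5,-4,0,-0.1],[-1,1.5,-4,0,-0.1],[-1,1.5,-4,0,-0.1],[-1,1.5,-4,0,-0.1],[-1,1.5,-4,0,-0.1],[-1,1.5,-4,0,-0.1],[-1,1.5,-4,0,-0.057]]])

```text
clock: 2.85
position: [0.4116, 0.0448, 0.2317]
ee_rot: [-0.0, 1.0, -0.002, 0.001]
contact_force: [0.2, 0.4, -0.5]
width: -0.0
```

carry_out(rows=[[[-1,1.5,-4,0,0],[-1,1.5,-4,0,0],[-1,1.5,-4,0,0],[-1,1,-4,0,0],[-1,0.4,-4,0,0],[-1,0,-2,0,0],[-1,0,0,0,0],[-1,0,0,0,0]]])

```text
clock: 3.65
position: [0.47, -0.1732, 0.2311]
ee_rot: [-0.001, 1.0, -0.001, -0.0]
contact_force: [0.3, 0.2, 0.2]
width: -0.0001
```

Run:
```python
from h import *
import pickle
np.set_printoptions(precision=4,suppress=True)
s=telemetry.get_state();print(s["clock"],s["position"],s["ee_rot"],s["qpos"],s["contact_force"],s["width"])
p=cams.get_image("wrist");save(p,"w1");print(p["eye"],p["attitude"])
for t in ["rail_slot","jaw_index","jaw_tail","pointer_tip","nut_grip"]:
    print(t,[(np.round(b["xy"],1).tolist(),round(b["confidence"],2)) for b in finder.boxes_of(p,t)])
pickle.dump(p,open("W1.pkl","wb"))
```

```text
3.65 [ 0.47   -0.1732  0.2311] [-0.0006  1.     -0.0006 -0.0002] [-0.4928  0.1645  1.6554  0.0009  1.3226 -0.4918] [0.3129 0.2164 0.2154] -6.67150967490953e-05
[ 0.4695 -0.095   0.3741] [ 0.1533  0.9882 -0.0004 -0.0004]
rail_slot [([338.1, 126.1], 0.68)]
jaw_index [([341.4, 116.9], 0.78), ([455.1, 344.6], 0.48)]
jaw_tail [([338.7, 117.1], 0.6)]
pointer_tip [([169.5, 19.5], 0.96), ([267.4, 23.3], 0.72)]
nut_grip [([259.3, 318.5], 0.68)]
```

View pics/w1.png

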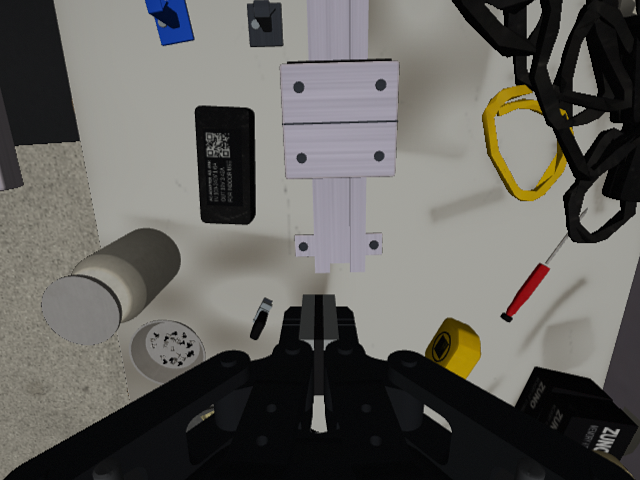

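Run:
```python
from h import *
import pickle
p=pickle.load(open("W1.pkl","rb"))
crop(p,"w1a",230,0,410,135,4.4); crop(p,"w1b",270,100,410,280,3.3)
```

```text
(no output)
```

View pics/w1a.png

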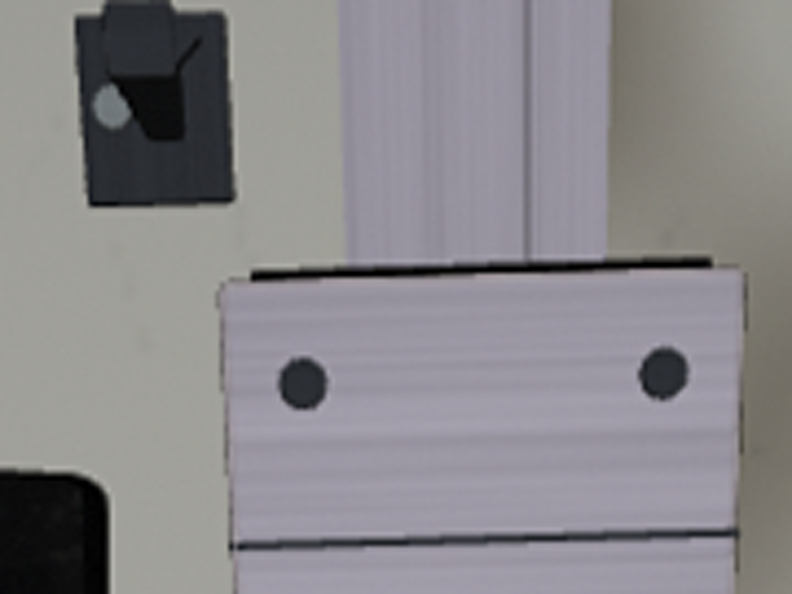

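View pics/w1b.png

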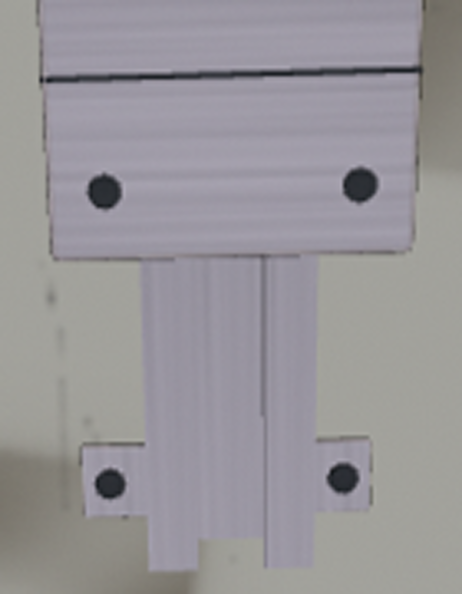

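Run:
```python
from h import *
import pickle
np.set_printoptions(precision=4,suppress=True)
p=pickle.load(open("W1.pkl","rb"))
a=lambda x,y:(230+x/4.4,y/4.4)
b=lambda x,y:(270+x/3.3,100+y/3.3)
for n,uv,z in [("front L",a(220,281),.051),("front R",a(744,268),.051),("idxL",a(232,547),.051),("idxR",a(738,533),.051),
 ("tailL",b(54,260),.051),("tailR",b(413,249),.051),("endL",b(149,570),.03),("slotL",b(198,570),.03),("slotR",b(265,567),.03),("endR",b(313,567),.03),("earL",b(82,480),.003),("earR",b(371,472),.003),
 ("ptr foot bl",a(90,206),.003),("ptr foot br",a(234,202),.003),("railL far",a(341,3),.03),("railR far",a(610,3),.03),("railL j",b(142,258),.03),("railR j",b(318,258),.03)]:
    print(n,atz(p,uv,z))
T=pickle.load(open("P0.pkl","rb"))["top"]
print(atz(T,(234.4,259.4),.051))
```

```text
front L [ 0.4389 -0.0493  0.051 ]
front R [ 0.5334 -0.0473  0.051 ]
idxL [ 0.4397 -0.0951  0.051 ]
idxR [ 0.5352 -0.0927  0.051 ]
tailL [ 0.4415 -0.1402  0.051 ]
tailR [ 0.5359 -0.1375  0.051 ]
endL [ 0.466 -0.237  0.03 ]
slotL [ 0.4809 -0.237   0.03  ]
slotR [ 0.5012 -0.236   0.03  ]
endR [ 0.5158 -0.236   0.03  ]
earL [ 0.4444 -0.217   0.003 ]
earR [ 0.5367 -0.2144  0.003 ]
ptr foot bl [ 0.4081 -0.0285  0.003 ]
ptr foot br [ 0.4377 -0.0278  0.003 ]
railL far [0.4606 0.0001 0.03  ]
railR far [0.5101 0.0001 0.03  ]
railL j [ 0.4643 -0.1426  0.03  ]
railR j [ 0.5137 -0.1427  0.03  ]
[ 0.4344 -0.0125  0.051 ]
```

carry_out(rows=[[[-1,-1,3,-1,0],[-1,-1,3,-1,0],[-1,-1,3,-1,0],[-1,0,1,-1,0],[-1,0,0,0,0],[-1,0,0,0,0]]])

```text
clock: 4.55
position: [0.4411, -0.074, 0.1916]
ee_rot: [0.001, 1.0, 0.001, 0.001]
contact_force: [-0.4, -0.1, 0.0]
width: -0.0001
```

Run:
```python
from h import *
import pickle
p=cams.get_image("wrist");save(p,"w2");print(p["eye"],p["attitude"])
pickle.dump(p,open("W2.pkl","wb"))
c=proj(p,[.434,-.014,.051]);print(c)
c=c.astype(int);crop(p,"w2a",max(c[0]-80,0),max(c[1]-60,0),c[0]+80,c[1]+60,5);print(max(c[0]-80,0),max(c[1]-60,0))
```

```text
[0.44021767 0.00452034 0.33445283] [1.54464677e-01 9.87997993e-01 5.47607083e-04 5.74179504e-04]
[309.59122847 149.33725222]
229 89
```

View pics/w2a.png

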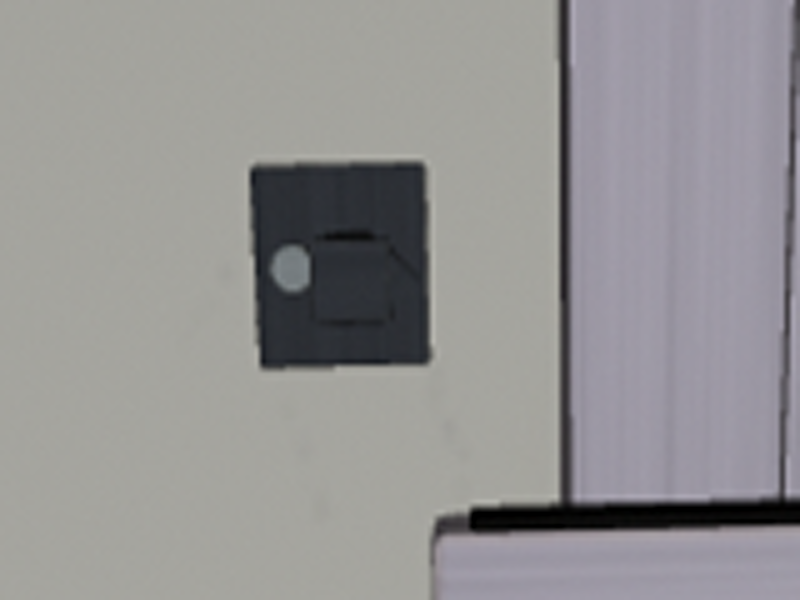

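View pics/w2.png

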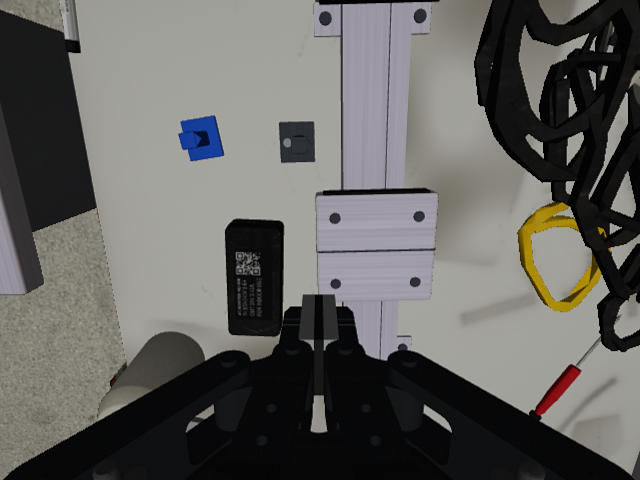

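Run:
```python
from h import *
import pickle
np.set_printoptions(precision=4,suppress=True)
p=pickle.load(open("W2.pkl","rb"))
im=p["image"][110:170,270:330].astype(float);im=np.clip((im-30)*5,0,255).astype(np.uint8)
cv2.imwrite("pics/w2e.png",cv2.resize(im[:,:,::-1],None,fx=10,fy=10,interpolation=cv2.INTER_CUBIC))
f=lambda x,y:(229+x/5,89+y/5)
print(atz(p,f(352,281),.053),atz(p,f(425,282),.051))
for q in [(433,537),]: print(atz(p,f(*q),.051))
```

```text
[ 0.4265 -0.0109  0.053 ] [ 0.4373 -0.0112  0.051 ]
[ 0.4384 -0.0494  0.051 ]
```

View pics/w2e.png

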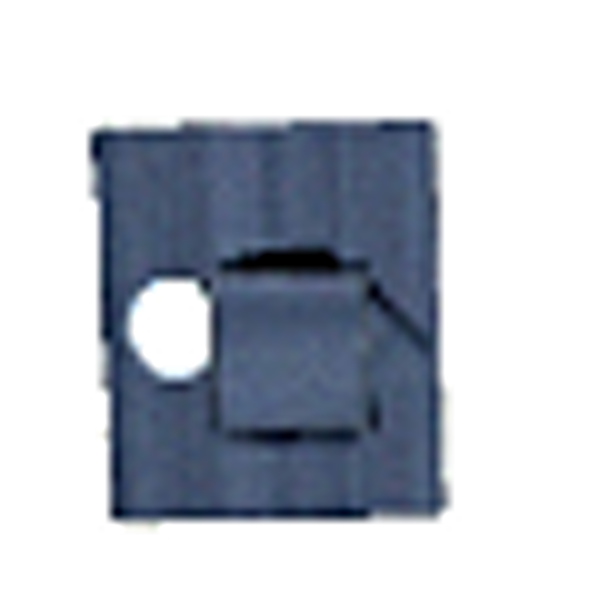

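carry_out(rows=[[[-1,1.6,-3.5,0,0.02],[-1,1.6,-3.5,0,0],[-1,1.7,-3.6,0,0],[-1,0,0,-4,0],[-1,0,0,-4,0],[-1,0,0,-4,0],[-1,0,0,-3,0],[-1,0,0,0,0],[-1,0,0,0,0]]])

```text
clock: 5.5
position: [0.49, -0.1807, 0.0417]
ee_rot: [0.0, 1.0, 0.01, 0.0]
contact_force: [0.5, 0.0, 0.2]
width: 0.0002
```

carry_out(rows=[[[-1,0,1,0,0],[-1,0,1,0,0],[-1,0,0.5,0,0],[-1,0,0.5,0,0],[-1,0,0.5,0,0],[-1,0,0,0,0]]])

```text
clock: 6.1
position: [0.4897, -0.1455, 0.0424]
ee_rot: [0.002, 1.0, 0.011, 0.001]
contact_force: [-2.3, -4.6, 3.1]
width: -0.0
```

```bash
cat > look.py <<'E'
from h import *
import sys,pickle
np.set_printoptions(precision=4,suppress=True)
n=sys.argv[1]
p=cams.get_image("wrist");save(p,n);pickle.dump(p,open(n+".pkl","wb"))
s=telemetry.get_state();print(s["clock"],s["position"],s["contact_force"],s["width"],p["eye"])
print("tip",proj(p,[.4373,-.0112,.051]))
E
python3 look.py w3
```

```text
6.15 [ 0.4897 -0.1455  0.0424] [-2.2    -4.9351  2.4598] -0.0002456578294619876 [ 0.4871 -0.0666  0.1851]
tip [154.8056 -77.5561]
```

View pics/w3.png

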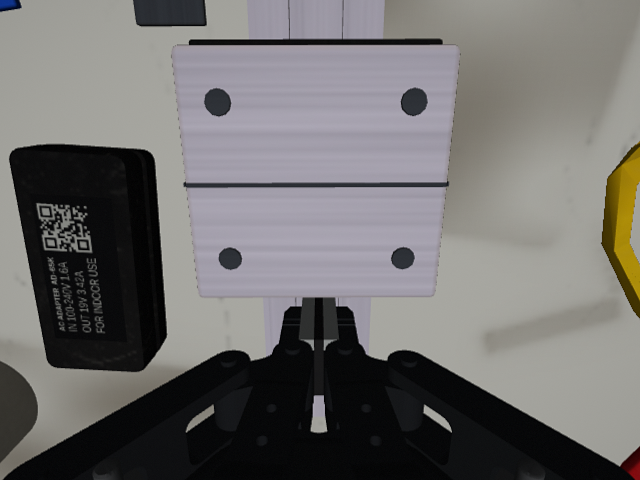

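```bash
python3 -c "
from h import *;import pickle
p=pickle.load(open('w3.pkl','rb'))
print(atz(p,(184,184.3),.051),atz(p,(449,183.8),.051),atz(p,(318,297),.051))"
```

```text
[ 0.43905619 -0.08915571  0.051     ] [ 0.53509413 -0.08679847  0.051     ] [ 0.48862807 -0.13316934  0.051     ]
```

carry_out(rows=[[[-1,-0.02,0.7,0,0],[-1,-0.02,0.7,0,0],[-1,-0.02,0.7,0,0],[-1,-0.02,0.7,0,0],[-1,-0.02,0.7,0,0],[-1,-0.01,0.7,0,0],[-1,-0.02,0.7,0,0],[-1,-0.01,0.7,0,0],[-1,-0.02,0.7,0,0],[-1,-0.01,0.4,0,0],[-1,0,0,0,0]]])

```text
clock: 7.25
position: [0.4881, -0.0784, 0.0423]
ee_rot: [0.002, 1.0, 0.011, 0.001]
contact_force: [-1.3, -4.8, 3.6]
width: -0.0002
```

```bash
python3 look.py w4; python3 -c "
from h import *;import pickle
p=pickle.load(open('w4.pkl','rb'))
crop(p,'w4a',120,120,320,270,4)"
```

```text
7.3 [ 0.4881 -0.0784  0.0423] [-2.018  -4.5608  3.4499] 0.0003202416273526533 [0.4855 0.0004 0.185 ]
tip [180.6233 153.6719]
```

View pics/w4a.png

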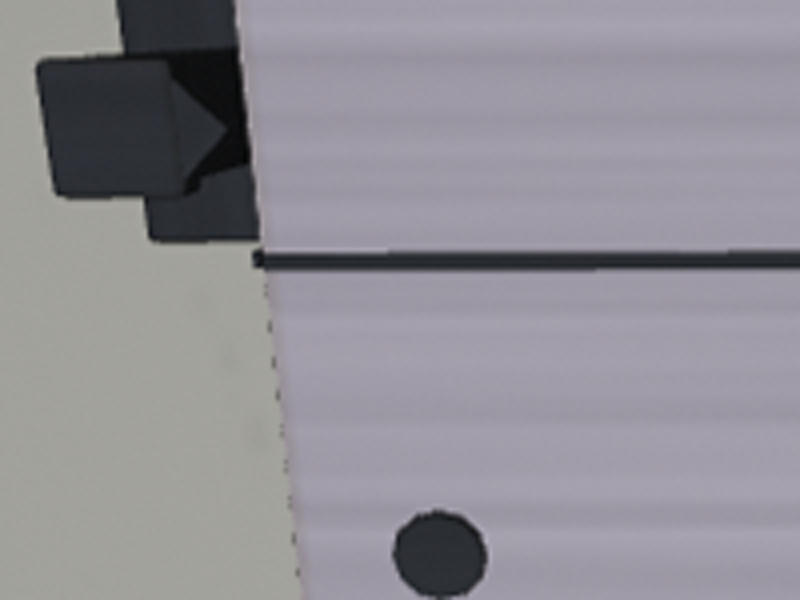

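```bash
python3 -c "
from h import *;import pickle
p=pickle.load(open('w4.pkl','rb'))
a=atz(p,(177.25,152.25),.051);b=atz(p,(184.5,184.75),.051);print(a,b,a-b)
d=np.array([-.0245,1]);d/=np.linalg.norm(d);print((a-b)[:2]@d)"
```

```text
[ 0.43615591 -0.0107358   0.051     ] [ 0.43769379 -0.02218055  0.051     ] [-0.00153788  0.01144475  0.        ]
0.011478982248983138
```

carry_out(rows=[[[-1,-0.01,0.4,0,0],[-1,-0.01,0.4,0,0],[-1,0,0.2,0,0],[-1,0,0,0,0]]])

```text
clock: 7.7
position: [0.4879, -0.0688, 0.0423]
ee_rot: [0.002, 1.0, 0.011, 0.001]
contact_force: [-1.5, -6.8, 3.6]
width: 0.0002
```

```bash
python3 look.py w5; python3 -c "
from h import *;import pickle
p=pickle.load(open('w5.pkl','rb'))
crop(p,'w5a',120,150,320,300,4)"
```

```text
7.75 [ 0.4879 -0.0688  0.0423] [-1.2046 -5.0944  3.5095] 4.19700306412004e-05 [0.4853 0.0101 0.1849]
tip [183.5694 181.0767]
```

View pics/w5a.png

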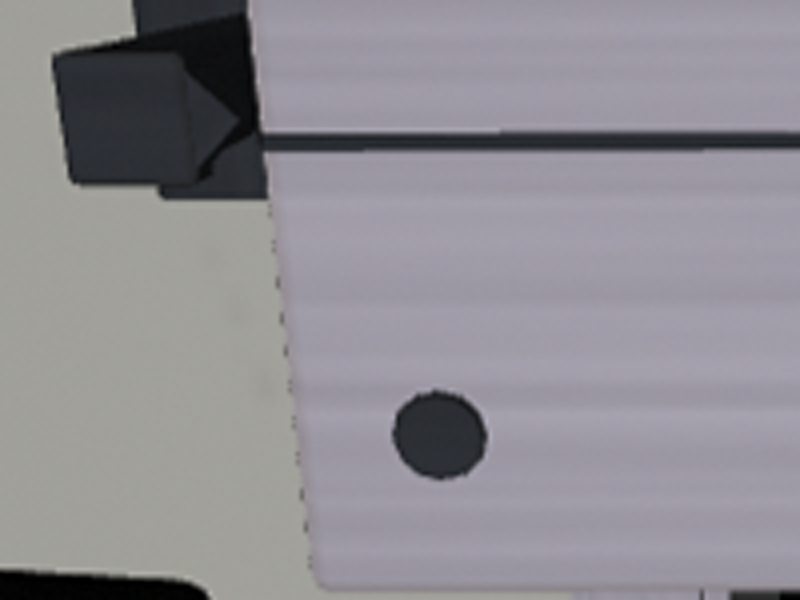

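carry_out(rows=[[[-1,0,0.1,0,0],[-1,0,0.07,0,0],[-1,0,0,0,0]]])

```text
clock: 8.05
position: [0.4878, -0.0674, 0.0423]
ee_rot: [0.002, 1.0, 0.011, 0.001]
contact_force: [-0.7, -6.7, 3.6]
width: 0.0001
```

```bash
python3 look.py w6; python3 -c "
from h import *;import pickle
p=pickle.load(open('w6.pkl','rb'))
crop(p,'w6a',120,150,320,300,4)"
```

```text
8.1 [ 0.4878 -0.0673  0.0423] [-2.34   -7.2828  3.5944] 4.0015564360136974e-05 [0.4853 0.0115 0.1849]
tip [183.9887 184.9975]
```

View pics/w6a.png

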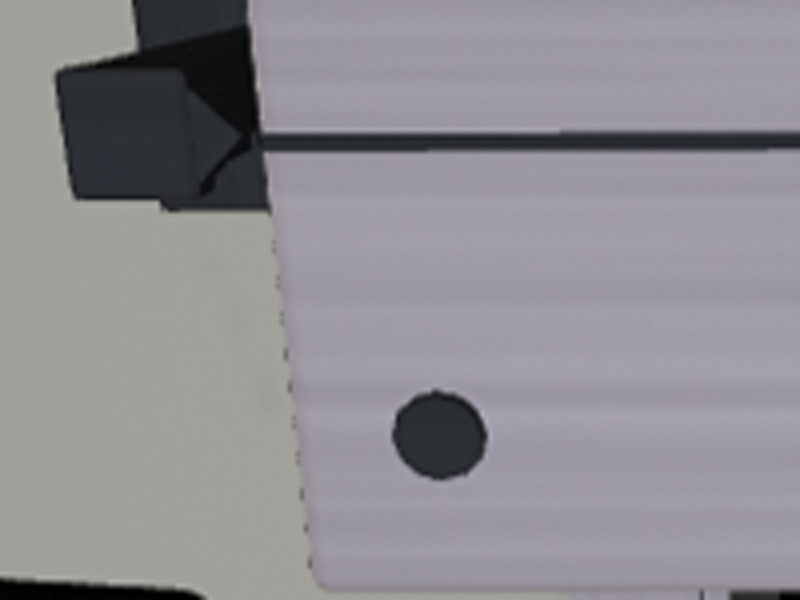

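carry_out(rows=[[[-1,0,-0.5,0,0],[-1,0,-1,0,0],[-1,0,-1.5,0,0],[-1,0,0,0,0],[-1,0,0,0,0],[-1,0,0,0,0],[-1,0,0,0,0]]])

```text
clock: 8.8
position: [0.4872, -0.0956, 0.0412]
ee_rot: [-0.0, 1.0, 0.01, -0.0]
contact_force: [0.2, -0.6, 0.3]
width: -0.0004
```

```bash
python3 look.py w7; python3 -c "
from h import *;import pickle
p=pickle.load(open('w7.pkl','rb'))
crop(p,'w7a',80,20,280,170,4)"
```

```text
8.85 [ 0.4872 -0.0955  0.0413] [-0.3537 -0.6051  0.422 ] 0.00024190839334740965 [ 0.485  -0.0172  0.1842]
tip [177.4278 102.0727]
```

View pics/w7a.png

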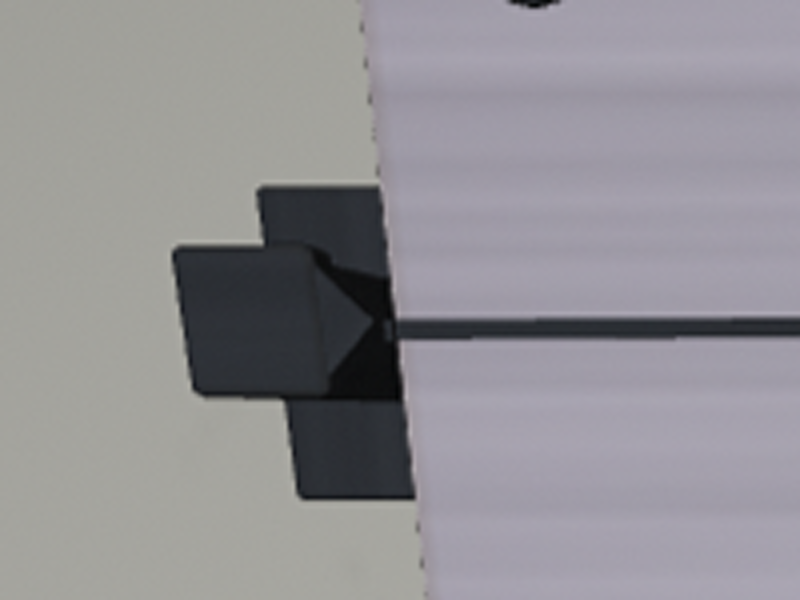

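carry_out(rows=[[[-0.5,0,0,4,0],[-0.2,0,-2,4,0],[0,0,-4,4,0.1],[0,0,-4,4,0.1],[0,0,-4,0,0.1],[0,0,-4,0,0.1],[0,0,-4,0,0.1],[0,-0.5,-4,0,0.085],[0,0,-4,0,0],[0,0,-2,0,0],[0,0,0,0,0],[0,0,0,0,0]]])

```text
clock: 10.05
position: [0.4822, -0.4053, 0.1916]
ee_rot: [-0.001, 0.955, 0.298, 0.0]
contact_force: [0.2, -0.0, 0.5]
width: 0.0428
```

```bash
python3 look.py w8; python3 -c "
from h import *;import pickle
p=pickle.load(open('w8.pkl','rb'));print(telemetry.get_state()['ee_rot'],telemetry.get_state()['qpos'])
print(proj(p,[.4358,-.3506,.056]))
for t in ['nut_grip','nut_bar']: print(t,[(np.round(b['xy'],1).tolist(),round(b['confidence'],2)) for b in finder.boxes_of(p,t)])"
```

```text
10.1 [ 0.4823 -0.4048  0.1918] [-0.4885  0.2374 -0.4354] 0.04243746312504372 [ 0.4374 -0.3411  0.3346]
tip [ 685.7646 -433.6785]
[-1.08259768e-03  9.54501013e-01  2.98205700e-01  7.14775045e-05] [-8.09273750e-01  3.81342149e-01  1.44533072e+00  1.12293646e-03
  1.31679801e+00 -1.41518185e+00]
[308.77515641 134.68859208]
nut_grip [([308.1, 139.8], 0.92), ([326.8, 41.1], 0.57)]
nut_bar [([325.9, 40.7], 0.8), ([308.0, 139.3], 0.58)]
```

View pics/w8.png

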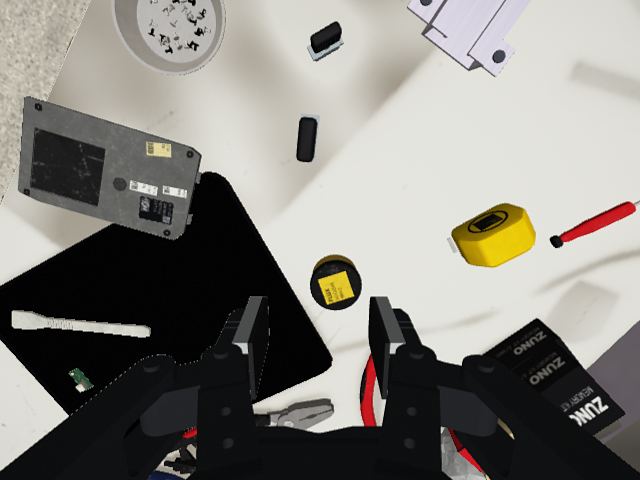

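```bash
python3 -c "
from h import *;import pickle
p=pickle.load(open('w8.pkl','rb'))
crop(p,'w8a',270,100,350,180,8)
print(atz(p,(335,283),.029))"
```

```text
[ 0.52699931 -0.44397571  0.029     ]
```

View pics/w8a.png

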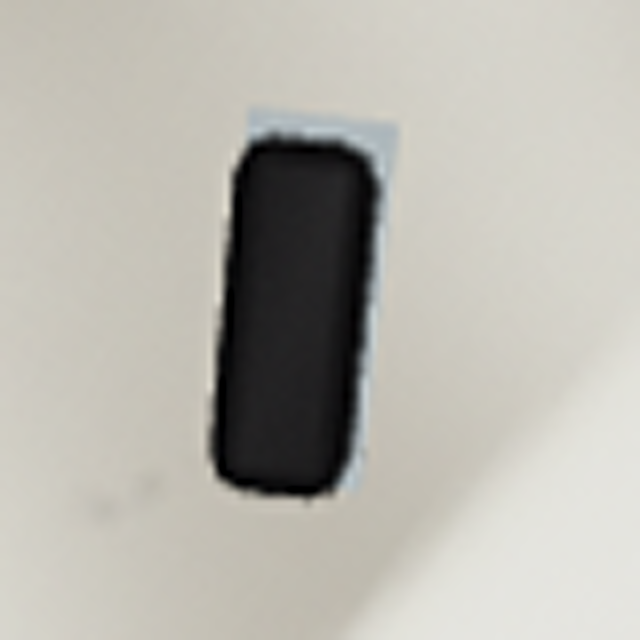

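```bash
python3 -c "
from h import *;import pickle
p=pickle.load(open('w8.pkl','rb'))
f=lambda x,y:(270+x/8,100+y/8)
c=atz(p,f(296,318),.072);a=atz(p,f(312,140),.072);b=atz(p,f(282,490),.072)
print(c,a,b,np.linalg.norm(a-b),np.degrees(np.arctan2(*(a-b)[[1,0]])))
l1=atz(p,f(236,180),.072)-atz(p,f(214,450),.072);print(np.degrees(np.arctan2(l1[1],l1[0])))
l1=atz(p,f(248,108),.022)-atz(p,f(400,124),.022);print(np.degrees(np.arctan2(l1[1],l1[0])),np.linalg.norm(l1))
print(proj(p,[*p['eye'][:2],0]))
q=telemetry.get_state()['ee_rot'];M=R.from_quat([*q[1:],q[0]]).as_matrix();print(M, np.degrees(np.arctan2(M[1,0],M[0,0])))
"
```

```text
[ 0.43676406 -0.35350076  0.072     ] [ 0.42976545 -0.3407774   0.072     ] [ 0.44386818 -0.36615341  0.072     ] 0.02903152522093305 119.06314303576343
118.89568430800448
-151.02675249560565 0.015251983233188566
[318.03332843 124.6904962 ]
[[ 8.21627739e-01  5.70024428e-01 -1.00284520e-04]
 [ 5.70024168e-01 -8.21627168e-01  1.11564012e-03]
 [ 5.53545635e-04 -9.73805471e-04 -9.99999373e-01]] 34.75191714351843
```

carry_out(rows=[[[0,-1.5,1.7,0,-0.05],[0,-1.5,1.7,0,-0.05],[0,-1.55,1.8,-1,0],[0,0,0,-4,0],[0,0,0,-4,0],[0,0,0,-3,0],[0,0,0,-2,0],[0,0,0,-1,0],[0,0,0,0,0]]])

```text
clock: 11.1
position: [0.4365, -0.353, 0.0412]
ee_rot: [-0.001, 0.968, 0.25, -0.001]
contact_force: [-0.7, 0.2, 0.7]
width: 0.043
```

```bash
python3 look.py w9
```

```text
11.15 [ 0.4371 -0.354   0.0423] [ 1.1378 -0.4249 -0.0876] 0.042918302984530324 [ 0.3983 -0.2847  0.1843]
tip [ 1337.1971 -1286.4198]
```

View pics/w9.png

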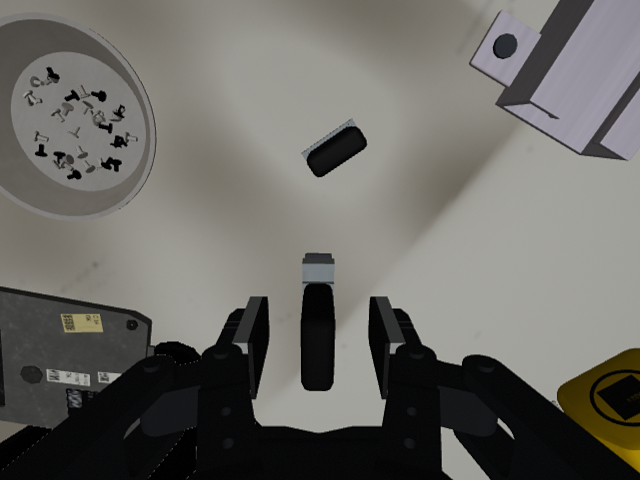

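carry_out(rows=[[[-1,0,0,0,0],[-1,0,0,0,0],[-1,0,0,0,0],[-1,0,0,0,0],[-1,0,0,0,0],[-1,0,0,2,0],[-1,0,0,3,0],[-1,0,0,3,0],[-1,0,0,0,0],[-1,0,0,0,0]]], force=45)

```text
clock: 12.15
position: [0.4366, -0.3545, 0.1222]
ee_rot: [0.0, 0.968, 0.25, 0.0]
contact_force: [-0.6, 0.1, -0.9]
width: 0.0109
```

```bash
python3 look.py w10;python3 - <<'E'
from h import *
p=cams.get_image("side");save(p,"s10")
crop(p,"s10c",220,180,380,330,5)
E
```

```text
12.2 [ 0.436  -0.3539  0.1212] [-0.5931  0.2534 -1.4859] 0.011186976455843795 [ 0.3983 -0.2858  0.2651]
tip [ 770.9885 -506.1016]
```

View pics/w10.png

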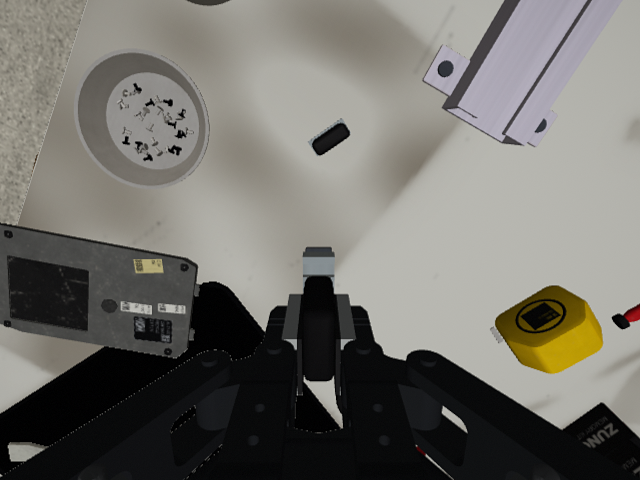

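View pics/s10c.png

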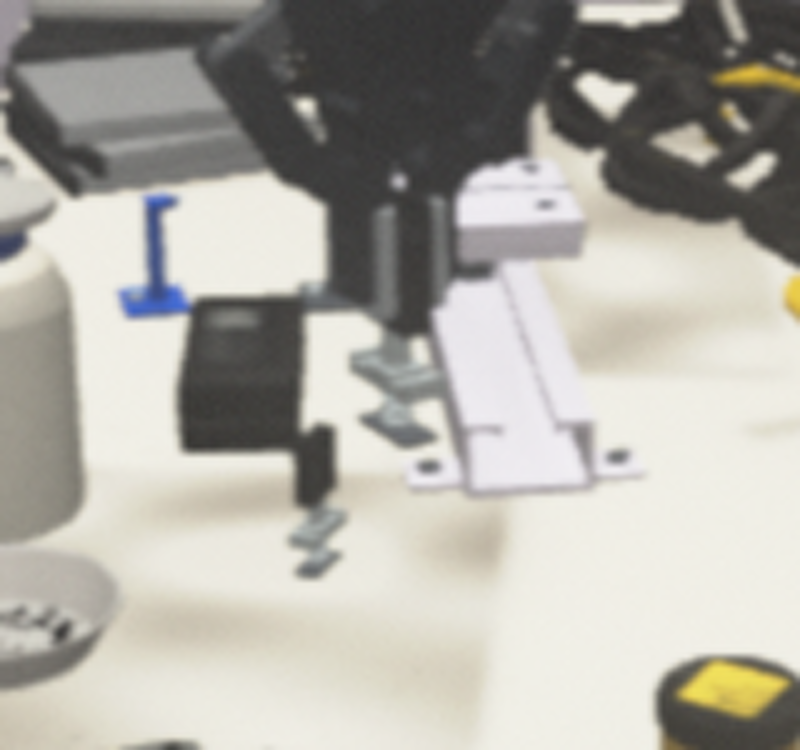

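carry_out(rows=[[[-1,0.65,3.1,0,-0.06],[-1,0.65,3.1,0,-0.06],[-1,0.65,3.1,0,-0.06],[-1,0.65,3.1,0,-0.06],[-1,0.65,3.1,0,-0.06],[-1,0.65,3.1,0,-0.06],[-1,0.65,3.1,0,-0.06],[-1,0.65,3.1,0,-0.06],[-1,0,0,-2,0],[-1,0,0,-1.5,0],[-1,0,0,0,0],[-1,0,0,0,0]]])

```text
clock: 13.45
position: [0.4881, -0.1063, 0.0861]
ee_rot: [-0.0, 1.0, 0.012, -0.001]
contact_force: [0.9, 0.2, -0.3]
width: 0.0112
```

```bash
python3 look.py w11;python3 - <<'E'
from h import *
import pickle
p=pickle.load(open('w11.pkl','rb'));crop(p,"w11c",230,170,410,350,4)
q=telemetry.get_state()['ee_rot'];M=R.from_quat([*q[1:],q[0]]).as_matrix();print(np.degrees(np.arctan2(M[1,0],M[0,0])))
p=cams.get_image("side");save(p,"s11")
crop(p,"s11c",270,150,370,290,6)
E
```

```text
13.5 [ 0.4887 -0.1066  0.0868] [ 0.3509 -0.0053 -0.967 ] 0.011186373605930075 [ 0.4859 -0.0281  0.2291]
tip [211.0679  81.3392]
1.4148396100778047
```

View pics/w11c.png

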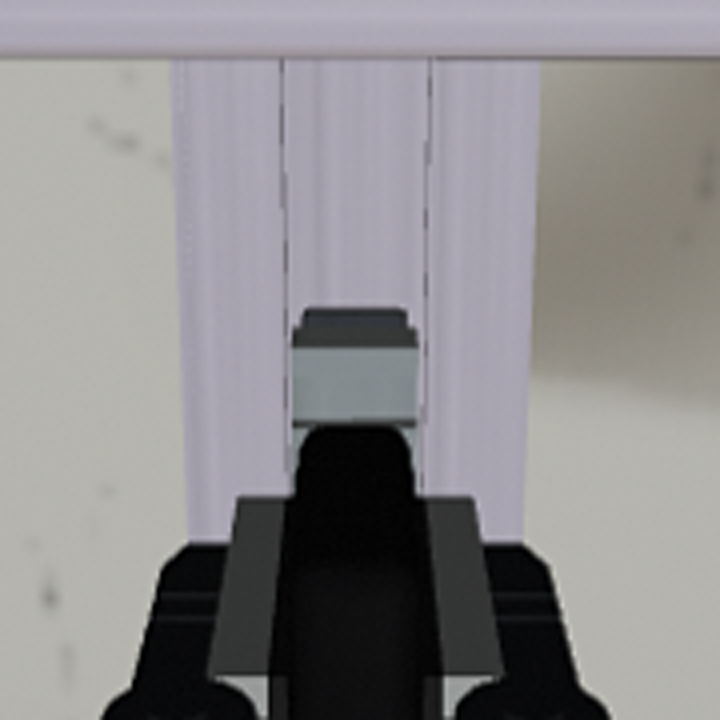

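View pics/s11c.png

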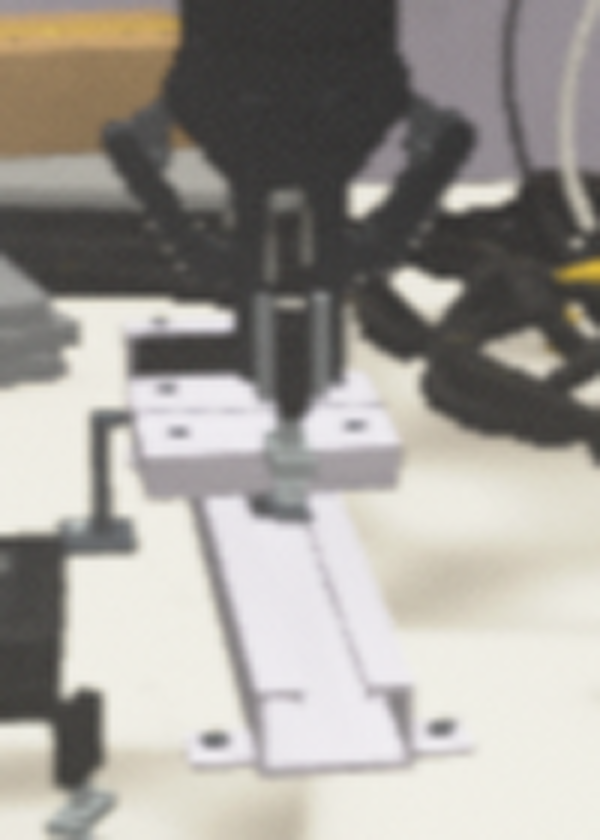

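carry_out(rows=[[[-1,0,0,-1,0],[-1,0,0,-1,0],[-1,0,0,-1,0],[-1,0,0,-1,0],[-1,0,0,0,0],[-1,0,0,0,0]]], force=60)

```text
clock: 14.15
position: [0.4882, -0.1064, 0.0468]
ee_rot: [-0.0, 1.0, 0.013, -0.001]
contact_force: [-1.0, -0.0, 1.5]
width: 0.0107
```

```bash
python3 look.py w12;python3 - <<'E'
from h import *
import pickle
p=pickle.load(open('w12.pkl','rb'));crop(p,"w12c",230,170,410,350,4)
E
```

```text
14.2 [ 0.4882 -0.1064  0.047 ] [-2.2254  0.7489  2.47  ] 0.011463308348381912 [ 0.4859 -0.0281  0.1897]
tip [178.572   68.3475]
```

View pics/w12c.png

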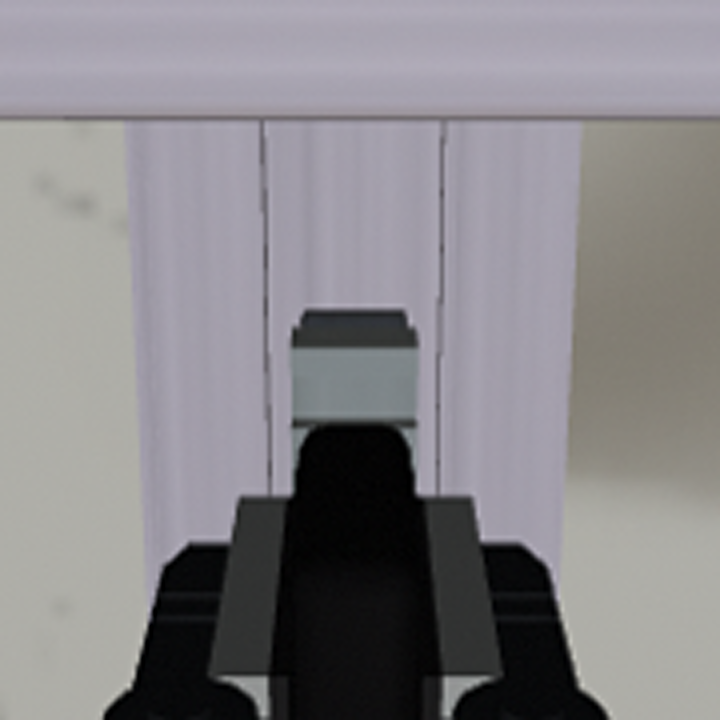

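carry_out(rows=[[[-1,0,0,-0.4,0],[-1,0,0,-0.4,0],[-1,0,0,0,0],[-1,0,0,0,0],[-1,0,0,0,0]]])

```text
clock: 14.7
position: [0.4889, -0.1065, 0.0393]
ee_rot: [0.0, 1.0, 0.013, 0.0]
contact_force: [-1.9, 0.3, 5.2]
width: 0.0111
```

```bash
python3 look.py w13;python3 - <<'E'
from h import *
import pickle
p=pickle.load(open('w13.pkl','rb'));crop(p,"w13c",230,170,410,350,4)
p=cams.get_image("side");save(p,"s13")
crop(p,"s13c",270,170,370,290,6)
for i in range(3): s=telemetry.get_state();print(s["contact_force"],s["position"]); cams.get_image("top")
E
```

```text
14.75 [ 0.4889 -0.1065  0.0393] [-1.7858  0.1602  5.2385] 0.011167345092200109 [ 0.4863 -0.0282  0.1822]
tip [167.8038  64.4261]
[-0.88433376 -0.36076343  4.48302102] [ 0.4889234  -0.10653922  0.03925149]
[-1.44417189 -0.64386082  5.19271298] [ 0.48891673 -0.10653473  0.03921072]
[-1.367705    0.35024065  5.35404304] [ 0.48891583 -0.10655216  0.03918454]
```

View pics/w13c.png

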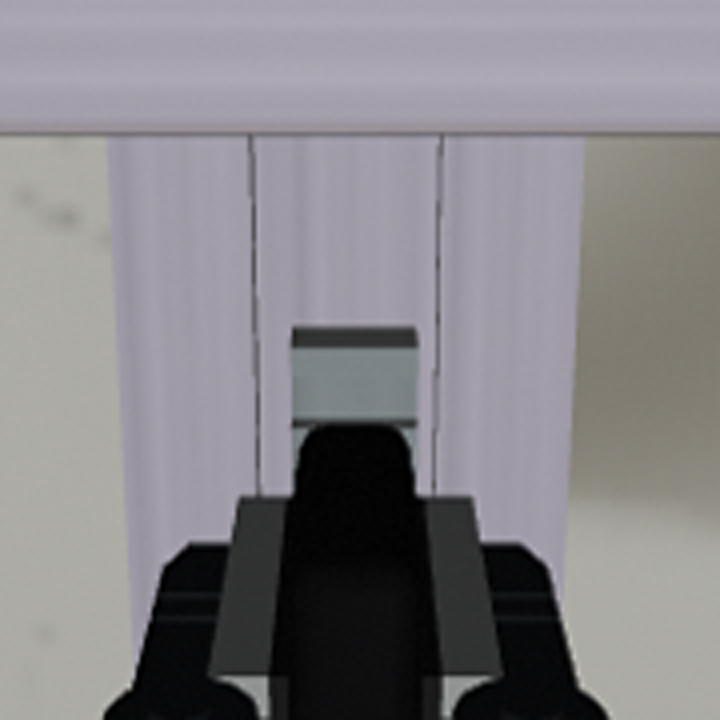

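View pics/s13c.png

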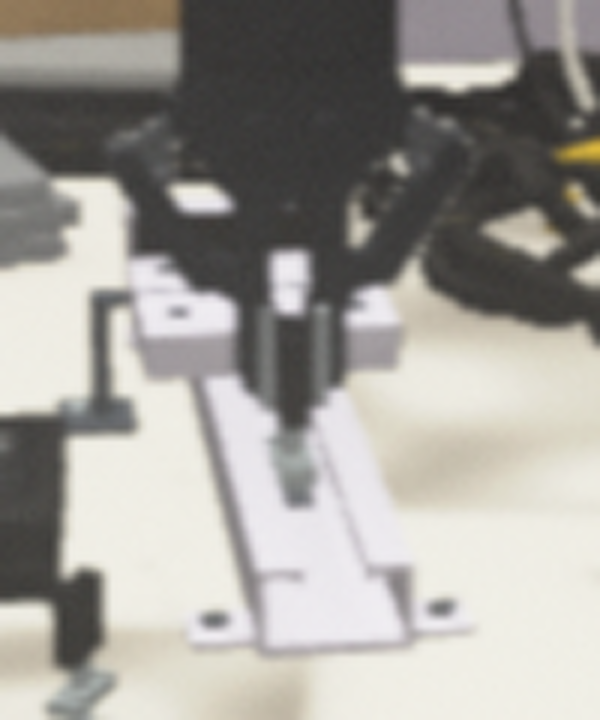

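carry_out(rows=[[[-1,-0.1,0,-0.12,0],[-1,0,0,0,0],[-1,0,0,0,0]]])

```text
clock: 15.25
position: [0.4888, -0.1066, 0.0385]
ee_rot: [0.0, 1.0, 0.012, 0.001]
contact_force: [-0.5, 1.1, 7.9]
width: 0.0107
```

```bash
python3 look.py w14
```

```text
15.3 [ 0.4888 -0.1066  0.0385] [-0.3689  1.3456  7.8216] 0.010689495791659199 [ 0.486  -0.0282  0.1813]
tip [166.9028  63.9467]
```

Run:
```python
from h import *
import pickle
p=pickle.load(open('w14.pkl','rb'));crop(p,"w14c",230,170,410,350,4)
for i in range(4): s=telemetry.get_state();print(s["contact_force"],s["moment"],s["position"]); cams.get_image("top")
```

```text
[-0.3688792   1.34563175  7.82158985] [0.23026897 0.19206106 0.04521561] [ 0.48883305 -0.10655857  0.03845749]
[-1.49375342  1.44844158  7.40345048] [ 0.28739182  0.09837114 -0.05558189] [ 0.48883954 -0.10658095  0.03845454]
[-1.81374917  0.34644715  7.94735485] [ 0.20571799  0.15612978 -0.00640464] [ 0.48886905 -0.10654766  0.03847643]
[-0.72261733  1.19141744  7.98101462] [ 0.18950838  0.1272983  -0.00315367] [ 0.48885979 -0.10658521  0.03847458]
```

View pics/w14c.png

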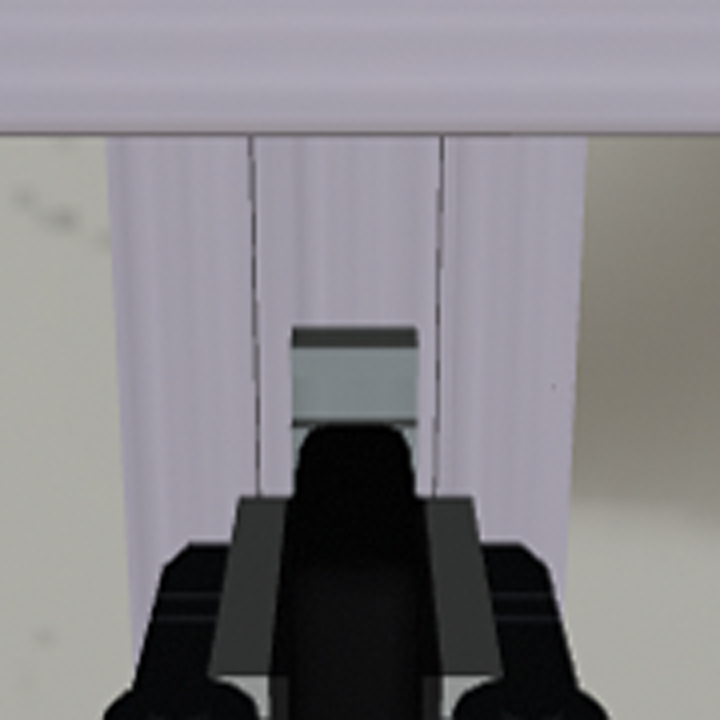

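carry_out(rows=[[[-1,-0.05,0,0.08,0],[-1,0,0,0,-0.1],[-1,0,0,0,-0.14],[-1,0,0,0,-0.14],[-1,0,0,0,-0.14],[-1,0,0,0,-0.14],[-1,0,0,0,-0.14],[-1,0,0,0,-0.14],[-1,0,0,0,-0.14],[-1,0,0,0,-0.14],[-1,0,0,0,-0.14],[-1,0,0,0,-0.14]]])

```text
clock: 16.7
position: [0.4887, -0.1071, 0.039]
ee_rot: [-0.0, 0.738, -0.675, 0.001]
contact_force: [-0.3, -0.6, 5.3]
width: 0.0106
```

carry_out(rows=[[[-1,0,0,0,-0.07],[-1,0,0,0,0],[-1,0,0,0,0]]])

```text
clock: 17.0
position: [0.4886, -0.107, 0.039]
ee_rot: [-0.001, 0.717, -0.697, 0.001]
contact_force: [1.1, -1.0, 5.3]
width: 0.0112
```

```bash
python3 look.py w15;python3 - <<'E'
from h import *
q=telemetry.get_state()['ee_rot'];M=R.from_quat([*q[1:],q[0]]).as_matrix();print(np.degrees(np.arctan2(M[1,0],M[0,0])))
p=cams.get_image("side");save(p,"s15")
crop(p,"s15c",270,170,370,290,6)
E
```

```text
17.05 [ 0.4886 -0.1071  0.039 ] [ 1.3022 -0.7692  4.5037] 0.010875949022267484 [ 0.5655 -0.1043  0.1821]
tip [ 98.525  423.9478]
-88.43559424515051
```

View pics/s15c.png

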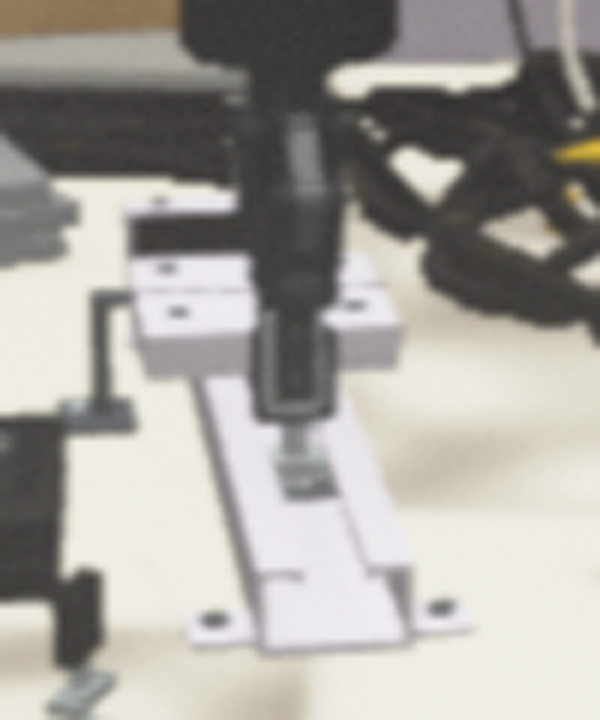

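View pics/w15.png

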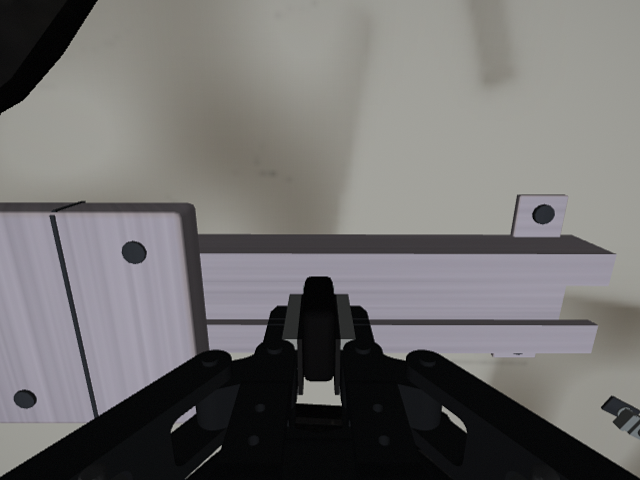

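carry_out(rows=[[[-1,0,0,0.2,0],[-1,0,0,0.2,0],[-1,0,0,0,0],[-1,0,0,0,0]]])

```text
clock: 17.5
position: [0.4879, -0.1066, 0.0428]
ee_rot: [-0.0, 0.716, -0.698, 0.001]
contact_force: [3.2, -0.4, 3.1]
width: 0.011
```

carry_out(rows=[[[-0.4,0,0,0,0],[-0.4,0,0,0,0],[-0.4,0,0,0,0],[-0.4,0,0,0,0],[-0.4,0,0,0,0]]])

```text
clock: 18.0
position: [0.4869, -0.1063, 0.0424]
ee_rot: [0.0, 0.716, -0.698, -0.0]
contact_force: [0.3, -0.1, -0.5]
width: 0.0256
```

```bash
python3 look.py w16;python3 - <<'E'
from h import *
p=cams.get_image("side");save(p,"s16")
crop(p,"s16c",270,170,370,290,6)
E
```

```text
18.05 [ 0.487  -0.1064  0.0425] [ 0.6771 -0.2182  0.1946] 0.02572879534643801 [ 0.5643 -0.1039  0.1852]
tip [104.3858 414.9039]
```

View pics/s16c.png

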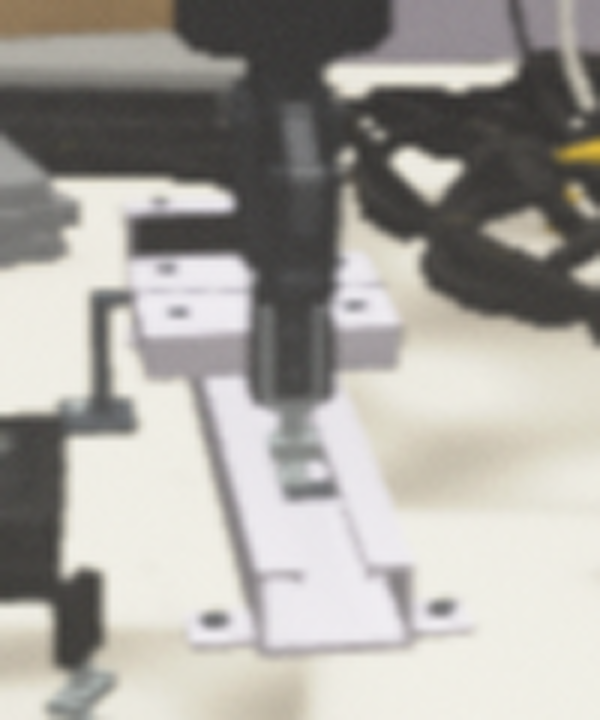

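View pics/w16.png

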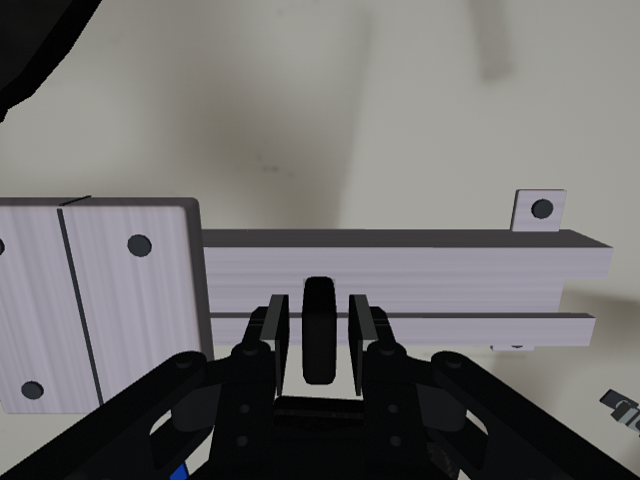

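carry_out(rows=[[[-0.4,0,0,1,0],[-0.4,0,0,2,0],[-0.4,0,0,3,0],[-0.4,0,0,4,0],[-0.4,-2,0,3,0],[-0.4,-3,1,0,0],[-0.4,-3,2,0,0],[-0.4,-1,2,0,0],[-0.4,0,0,0,0],[-0.4,0,0,0,0]]])

```text
clock: 19.1
position: [0.3979, -0.0567, 0.1735]
ee_rot: [-0.0, 0.717, -0.698, 0.001]
contact_force: [0.9, -0.8, 0.3]
width: 0.0255
```

```bash
python3 look.py w17;python3 - <<'E'
from h import *
p=cams.get_image("side");save(p,"s17")
crop(p,"s17c",260,190,360,290,6)
t=cams.get_image("top");save(t,"t17"); crop(t,"t17c",160,150,480,350,2.5)
E
```

```text
19.15 [ 0.3984 -0.0571  0.1734] [ 0.3406 -0.0227 -0.1434] 0.025470847499654933 [ 0.4749 -0.054   0.3166]
tip [256.5636 177.9383]
```

View pics/s17c.png

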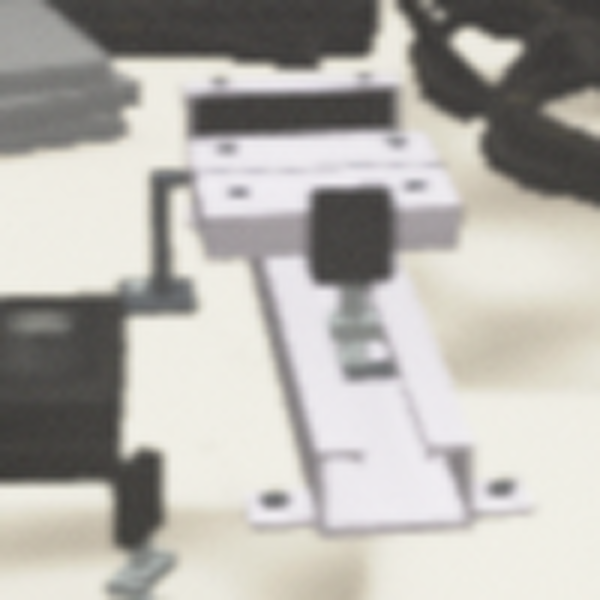

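View pics/w17.png

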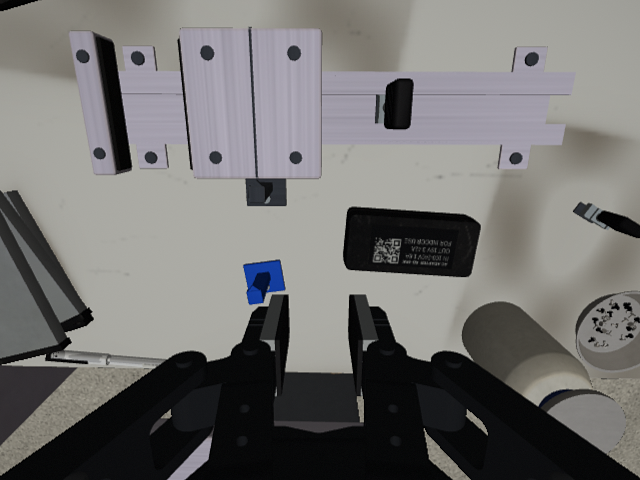

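View pics/t17c.png

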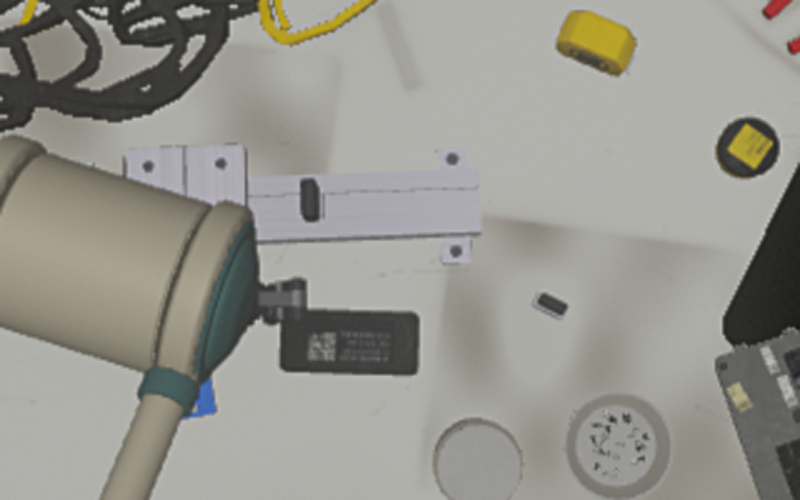

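Run:
```python
from h import *
import pickle
p=pickle.load(open('w17.pkl','rb'));crop(p,"w17a",220,140,320,215,8);crop(p,"w17b",360,60,440,150,7)
```

```text
(no output)
```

View pics/w17a.png

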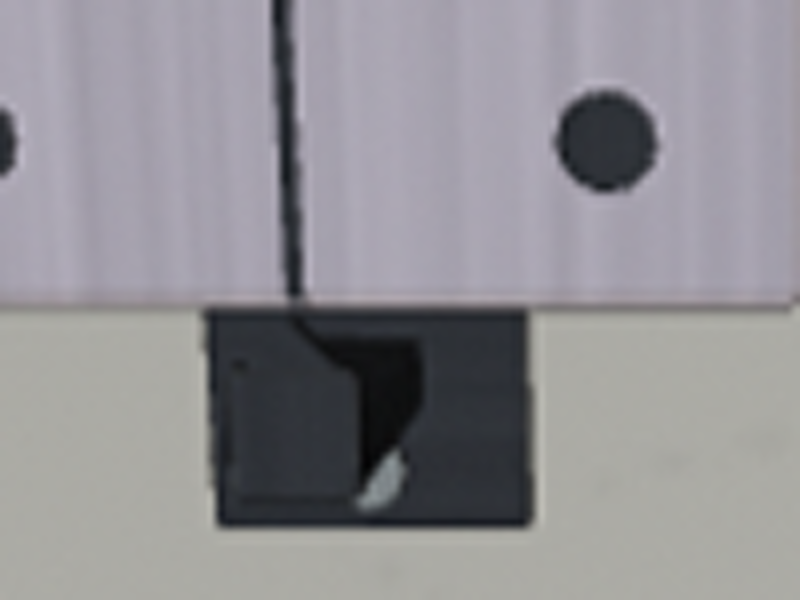

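View pics/w17b.png

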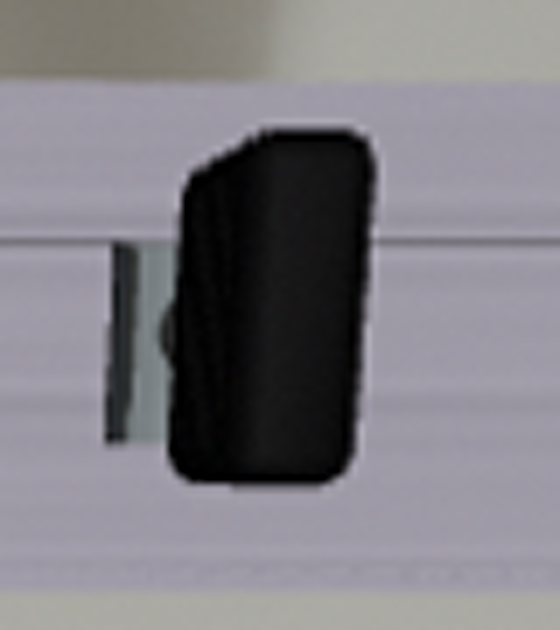

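Run:
```python
from h import *
import pickle
np.set_printoptions(precision=4,suppress=True)
p=pickle.load(open('w17.pkl','rb'))
f=lambda x,y:(360+x/7,60+y/7)
c=atz(p,f(309,306),.074);print(c, "axis x there",.4855-.0243*c[1])
S=cams.get_image("side");im=cv2.resize(S["image"][190:290,260:360,::-1],None,fx=6,fy=6,interpolation=cv2.INTER_CUBIC)
for z,col in((.058,(0,0,255)),):
  for zz in (z-.019,z+.016):
    for sx in(-.015,.015):
      for sy in (-.006,.006):
        u=(proj(S,[c[0]+sx,c[1]+sy,zz])-[260,190])*6;cv2.circle(im,tuple(int(v) for v in u),3,col,-1)
cv2.imwrite("pics/s18.png",im)
```

```text
[ 0.4885 -0.1067  0.074 ] axis x there 0.48809346416261196
```

View pics/s18.png

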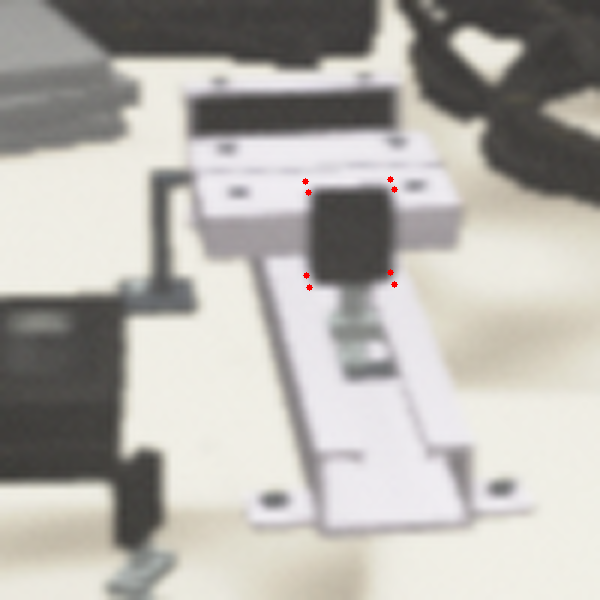

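```bash
python3 -c "
from rig import manip,telemetry
print(manip.sign_off(), telemetry.get_state()['clock'])"
```

```text
the job is handed in; nothing more can be done
the job is handed in; nothing more can be done
```

The jaw is set at the pointer and locked with the larger nut, and the job was handed in at about 19.2 s of the 72 s. Handing in returned no verdict, so the results below are my own checks.

- **Jaw:** I pushed it with closed fingers in small steps, the fastest about 7 cm/s. In the last pictures the index line is about 0.6 mm short of the pointer tip, and it never passed it.
- **Nut:** I gripped the larger nut, lowered it lengthwise into the slot, pressed it down, turned it 90° and let go. It stands crosswise and upright with its bar under both lips, about 0.5 mm off the rail's middle and about 50 mm behind the tail face.
- **Nut height:** The handle outline predicted for a grip height of 58 mm matched the side picture to about 1 mm.
- **Bystanders:** The flux tub, tape measure and power brick show no movement in the top picture. The gripper was clear of everything at hand-in.

**Irregularities:**
- A 1 mm sideways correction while pressing did not take effect.
- The pressing force rose briefly to about 8 N, above the spring's 6 N, probably because the foot bottomed out. I raised the nut 0.8 mm before turning it.

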